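Take the charged battery out of the charger

ROBOT

A 6-joint arm with a two-finger parallel gripper is mounted at the origin on the work surface. World frame = base frame: x ahead of the robot, y to its left, z up, the work surface at z = 0. Lengths are in mm, angles in rad, forces in N, time in s.
With the tool pointing down it reaches from about 275 to 750 mm from the base axis. Payload 10.2 kg.
Tool frame: the origin (TCP) lies midway between the tips of the shut fingers; the grasp point (between the pads) lies bot.pinch_z behind it (bot.pinch_z is the distance from the TCP to the grasp point, in mm); z points along the fingers, y is the line along which they close (so a half turn about z gives the same grasp; the last joint's range is limited). The gripper opens to 85 mm and grips with 20 to 120 N. Pads are 22 mm wide; open, the fingers measure 114 mm over their backs; the gripper's body (76 mm by 85 mm) begins 54 mm behind the grasp point. The pads swing forward as they close: fully open they stand 13 mm farther back than shut.
Start: joints at [-1.361, 0.313, 1.498, -0, 1.331, -0.223], TCP at [220.181, -476.604, 202.094] pointing down, gripper open.
Joint ranges: [-2.94, 2.94], [-0.97, 2.17], [0.19, 2.56], [-1.23, 4.37], [0.02, 3.11], [-2.88, 2.88]. Speed limits (rad/s): [2.39, 2.39, 3.01, 3.14, 3.14, 3.14].

INTERFACE

Orientations are given as [roll, pitch, yaw] about the fixed x, y, z axes, in that order (R = Rz(yaw) Ry(pitch) Rx(roll)).
In Python, from rig import bot gives the robot as it stands.
- The arm moves only by the tool step_arm, never from a script. Its argument "steps" is one flat list of numbers, 7 for each row, row after row: the opening, from -1 (shut) to 1 (fully open), then the shift along the tool's x, y, z in units of 0.02 m (1.0 is 0.02 m), then the turn, a rotation vector about the tool's x, y, z in units of 0.08 rad (1.0 is 0.08 rad). In form: [hand, dx, dy, dz, wx, wy, wz, hand, dx, dy, dz, wx, wy, wz, ...]. A call has exactly 5 rows; each row shifts and turns the commanded pose from where the row before left it, along the tool's axes as they then stand; what a row does not reach is not made up. A row lasts 1/12 s, in which the tool goes at most 41.7 mm and 7.16 degrees, less where a joint would pass 70% of its speed; a pose out of reach is approached as far as the arm can. A call with a number of a shift or a turn outside -1 to 1 is refused whole. A call with a gripper value outside its range is refused whole. The fingers move at their own pace and stop on an object; the grip force is fixed at half the most. Time passes only in rows, so rows that do not move let the fingers close, or fill a call up. It gives the time, the measured TCP pose, the force, the opening and the grip force at its end, in the units of the state.
- bot.sense(): the state, without advancing time (a new reading comes with each control period).
- bot.capture(name): name is "side" or "top" or "wrist"; returns (picture, depth): 400x640x3 uint8, red, green, blue; 400x640 float32, mm along the optical axis (not along the pixel's ray), 0 where there is no reading.
- bot.camera_info(name): a dict with "camera_matrix" (3x3 intrinsics, pixels), "camera_from_world" (4x4, takes a point from world to camera coordinates); the wrist camera has in their place "T_tool_cam" (4x4, takes a point from camera to tool coordinates, whose origin is the TCP and whose axes are the flange's). Camera axes: x right, y down, z forward; pixel columns grow to the right and rows downward; lengths in mm; the calibration is good to about 2 mm. A picture is of the moment at which its call begins: read the wrist's pose just before it. camera_info takes no time and is no camera call.
- bot.sign_off(): hands the job in; it is judged then, once.
The state is a dict: "t": time; "joint_pos": joint angles; "qvel": joint speeds; "joint_efforts": joint torques, N m; "ee_pos": TCP position; "tool_rot": TCP orientation; "contact_force": force on the tool from outside, world axes, zero at the start; "wrist_torque": the same for the moment, N m; "grip_width": opening from 0.0 (shut) to 1.0 (fully open); "grasp_force": force on a finger pad.
Only numpy, scipy, OpenCV 4.12 (cv2) and the standard library are available. Lean on these libraries where they do the work, as an engineer would, in place of code of your own. Each camera call takes 0.05 s, during which the arm holds its last target. There are 200 camera calls.

TASK

Take the battery whose charger lamp is green out of its bay for the mini drill: pinch its two amber side catches in together so that the hooks let go, lift it straight up until its stem is well clear of the charger, and finish while still holding it there, upright and still, by its pinched catches. Leave the two packs on red lamps charging untouched, and do not shift the things lying around.

Things in the scene. Friction and masses are not known exactly. Their poses are not given: they have to be found in the camera images.
- charger: Three-bay battery charger, black with a grey top plate, fixed on the table: 140 (x) x 270 (y) x 60 (z) mm, top plate at z = 60 mm. Origin on the table under the middle bay; its bays lie in a row along its y axis, 80 mm apart, its lamps along the -x edge (turned towards the robot, within about 20 degrees); x from -75 to +65 mm.
- bay_a (a point): Centre of the mouth of bay a, level with the charger's top plate (60 mm up); the end bay on the charger's +y side.
- bay_b (a point): Centre of the mouth of bay b, level with the charger's top plate (60 mm up); the middle bay.
- bay_c (a point): Centre of the mouth of bay c, level with the charger's top plate (60 mm up); the end bay on the charger's -y side.
- lamp_green: The green lamp, a lit window 11 x 30 mm flush in a black bezel on the charger's top plate. Each bay has one lamp, 64 mm from its mouth's centre towards the charger's -x edge; green: the pack in that bay is fully charged. Which bay is green changes from start to start.
- lamp_red1: A red lamp of the same size beside another bay: the pack in that bay is still charging.
- lamp_red2: A red lamp of the same size beside another bay: the pack in that bay is still charging.
- pack_a: Battery pack standing in bay a, dark, with two amber side catches; 0.13 to 0.27 kg. Origin: centre of the foot of its stem, 20 mm above the table; z up, x as the charger's. Stem 28 (x) x 34 (y) mm, z 0 to 40 mm, inside the bay with 1.5 mm of play; head 40 (x) x 52 (y) mm stands on the charger's plate, z 40 to 76 mm. Catch pads on its -x and +x sides at z 48 to 70 mm, 56 mm across both.
- pack_b: Battery pack standing in bay b, dark, with two amber side catches; 0.13 to 0.27 kg. Origin: centre of the foot of its stem, 20 mm above the table; z up, x as the charger's. Stem 28 (x) x 34 (y) mm, z 0 to 40 mm, inside the bay with 1.5 mm of play; head 40 (x) x 52 (y) mm stands on the charger's plate, z 40 to 76 mm. Catch pads on its -x and +x sides at z 48 to 70 mm, 56 mm across both.
- pack_c: Battery pack standing in bay c, dark, with two amber side catches; 0.13 to 0.27 kg. Origin: centre of the foot of its stem, 20 mm above the table; z up, x as the charger's. Stem 28 (x) x 34 (y) mm, z 0 to 40 mm, inside the bay with 1.5 mm of play; head 40 (x) x 52 (y) mm stands on the charger's plate, z 40 to 76 mm. Catch pads on its -x and +x sides at z 48 to 70 mm, 56 mm across both.
- catch_a_near (a joint): Push-in of the amber catch on the -x side of pack a: m, 0 at rest, 0.0055 fully in; sprung outwards, 2.5 N to start, 8 N fully in. Pad 26 (y) x 22 (z) mm, 8 mm proud of the head (45 mm across both pads when both are fully in). Its hook holds under the bay's edge and lets go when the pad is in by 3 to 4.5 mm; both must be in to draw the pack up.
- catch_a_far (a joint): Push-in of the amber catch on the +x side of pack a: m, 0 at rest, 0.0055 fully in; sprung outwards, 2.5 N to start, 8 N fully in. Pad 26 (y) x 22 (z) mm, 8 mm proud of the head (45 mm across both pads when both are fully in). Its hook holds under the bay's edge and lets go when the pad is in by 3 to 4.5 mm; both must be in to draw the pack up.
- catch_b_near (a joint): Push-in of the amber catch on the -x side of pack b: m, 0 at rest, 0.0055 fully in; sprung outwards, 2.5 N to start, 8 N fully in. Pad 26 (y) x 22 (z) mm, 8 mm proud of the head (45 mm across both pads when both are fully in). Its hook holds under the bay's edge and lets go when the pad is in by 3 to 4.5 mm; both must be in to draw the pack up.
- catch_b_far (a joint): Push-in of the amber catch on the +x side of pack b: m, 0 at rest, 0.0055 fully in; sprung outwards, 2.5 N to start, 8 N fully in. Pad 26 (y) x 22 (z) mm, 8 mm proud of the head (45 mm across both pads when both are fully in). Its hook holds under the bay's edge and lets go when the pad is in by 3 to 4.5 mm; both must be in to draw the pack up.
- catch_c_near (a joint): Push-in of the amber catch on the -x side of pack c: m, 0 at rest, 0.0055 fully in; sprung outwards, 2.5 N to start, 8 N fully in. Pad 26 (y) x 22 (z) mm, 8 mm proud of the head (45 mm across both pads when both are fully in). Its hook holds under the bay's edge and lets go when the pad is in by 3 to 4.5 mm; both must be in to draw the pack up.
- catch_c_far (a joint): Push-in of the amber catch on the +x side of pack c: m, 0 at rest, 0.0055 fully in; sprung outwards, 2.5 N to start, 8 N fully in. Pad 26 (y) x 22 (z) mm, 8 mm proud of the head (45 mm across both pads when both are fully in). Its hook holds under the bay's edge and lets go when the pad is in by 3 to 4.5 mm; both must be in to draw the pack up.
- bottle_blue: Small blue paint bottle with a white cap, standing, 37 mm across and 112 mm tall; origin at the centre of its foot.
- bottle_yellow: Small yellow paint bottle with a white cap, standing, 37 mm across and 112 mm tall; origin at the centre of its foot.
- bottle_pink: Small pink paint bottle with a white cap, standing, 37 mm across and 112 mm tall; origin at the centre of its foot.
- pebble: Grey pebble with a ring of painted dots, 60 mm across, 24 mm high; origin at the centre of its underside.
- drill: Cordless mini drill lying on the table with an empty battery socket, 58 mm wide, 46 mm high, along its x from -100 (socket) to +134 mm (bit); origin on the table below its body.
- palette: Round white paint palette lying flat, 170 mm across, 10 mm thick; origin at the centre of its underside.
Things that resemble listed ones, but are neither listed nor needed, are in the scene too. What is shaped like the pack_b but turquoise is not meant.

How it is judged (in metres and radians):
On the way:
1. both catches of the pack beside the green lamp are pinched in while it still sits in its bay (((horizontal distance between lamp_green and bay_a below 0.08 m and value of joint each of catch_a_near, catch_a_far above 0.003 m and z of pack_a in the frame of charger below 0.03 m) or (horizontal distance between lamp_green and bay_b below 0.08 m and value of joint each of catch_b_near, catch_b_far above 0.003 m and z of pack_b in the frame of charger below 0.03 m) or (horizontal distance between lamp_green and bay_c below 0.08 m and value of joint each of catch_c_near, catch_c_far above 0.003 m and z of pack_c in the frame of charger below 0.03 m))), for 0.1 s.
At the end, for the whole second after the job is handed in: The green-lamp pack is in the fingers, both catches in by over 3 mm, its foot over 30 mm above the charger's top, within 20 degrees of upright, still, clear of charger, packs and bottles; the other packs within 6 mm, their catches out; bottles, pebble, drill and palette within 25 mm of their starts (((horizontal distance between lamp_green and bay_a below 0.08 m and value of joint each of catch_a_near, catch_a_far above 0.003 m and z of pack_a in the frame of charger above 0.09 m and angle between pack_a's own z axis and vertical below 0.35 rad and contact force between pack_a and the fingers above 5 N and linear speed of pack_a below 0.03 m/s and angular speed of pack_a below 0.3 rad/s and contact force between pack_a and charger below 0.2 N and contact force between pack_a and pack_b below 0.2 N and contact force between pack_a and pack_c below 0.2 N and contact force between pack_a and bottle_blue below 0.2 N and contact force between pack_a and bottle_yellow below 0.2 N and contact force between pack_a and bottle_pink below 0.2 N) or (horizontal distance between lamp_green and bay_b below 0.08 m and value of joint each of catch_b_near, catch_b_far above 0.003 m and z of pack_b in the frame of charger above 0.09 m and angle between pack_b's own z axis and vertical below 0.35 rad and contact force between pack_b and the fingers above 5 N and linear speed of pack_b below 0.03 m/s and angular speed of pack_b below 0.3 rad/s and contact force between pack_b and charger below 0.2 N and contact force between pack_b and pack_a below 0.2 N and contact force between pack_b and pack_c below 0.2 N and contact force between pack_b and bottle_blue below 0.2 N and contact force between pack_b and bottle_yellow below 0.2 N and contact force between pack_b and bottle_pink below 0.2 N) or (horizontal distance between lamp_green and bay_c below 0.08 m and value of joint each of catch_c_near, catch_c_far above 0.003 m and z of pack_c in the frame of charger above 0.09 m and angle between pack_c's own z axis and vertical below 0.35 rad and contact force between pack_c and the fingers above 5 N and linear speed of pack_c below 0.03 m/s and angular speed of pack_c below 0.3 rad/s and contact force between pack_c and charger below 0.2 N and contact force between pack_c and pack_a below 0.2 N and contact force between pack_c and pack_b below 0.2 N and contact force between pack_c and bottle_blue below 0.2 N and contact force between pack_c and bottle_yellow below 0.2 N and contact force between pack_c and bottle_pink below 0.2 N)) and (horizontal distance between lamp_green and bay_a below 0.08 m or (distance of pack_a from where it was at the start of the episode below 0.006 m and value of joint each of catch_a_near, catch_a_far below 0.0015 m)) and (horizontal distance between lamp_green and bay_b below 0.08 m or (distance of pack_b from where it was at the start of the episode below 0.006 m and value of joint each of catch_b_near, catch_b_far below 0.0015 m)) and (horizontal distance between lamp_green and bay_c below 0.08 m or (distance of pack_c from where it was at the start of the episode below 0.006 m and value of joint each of catch_c_near, catch_c_far below 0.0015 m)) and distance of each of bottle_blue, bottle_yellow, bottle_pink, pebble, drill, palette from where it was at the start of the episode below 0.025 m); the arm keeps its last pose, push and grip.
It fails at once if a pack on a red lamp has a catch pushed in or is shifted ((not (horizontal distance between lamp_green and bay_a below 0.08 m) and (value of joint any of catch_a_near, catch_a_far above 0.003 m or distance of pack_a from where it was at the start of the episode above 0.008 m)) or (not (horizontal distance between lamp_green and bay_b below 0.08 m) and (value of joint any of catch_b_near, catch_b_far above 0.003 m or distance of pack_b from where it was at the start of the episode above 0.008 m)) or (not (horizontal distance between lamp_green and bay_c below 0.08 m) and (value of joint any of catch_c_near, catch_c_far above 0.003 m or distance of pack_c from where it was at the start of the episode above 0.008 m))).
It fails at once if a bottle, the pebble, the drill or the palette is shifted by more than 25 mm (distance of any of bottle_blue, bottle_yellow, bottle_pink, pebble, drill, palette from where it was at the start of the episode above 0.025 m).
It also fails if it takes over 32 s, if anything falls off the work surface, if the arm or the gripper's body presses on something with over 40 N, if the wrist force passes 120 N, or if a joint passes its speed limit or range.

## Working session

There is one attempt and no reset: what is moved stays moved. The work goes in short steps, Python scripts to look and compute and a tool call to move; the robot and the scene stay as the last step left them, time stands still between calls to the robot, and variables do not carry over. Pictures are saved under pics/ and viewed, at most 10 in all, crops included, and the job is handed in when it is done.

Besides the shell and the picture viewer there is one more tool, called after ">>>" by a JSON object that holds its "fn" and its "kwargs". step_arm: Moves the arm, as the interface text tells. Its arguments: {"type":"object","properties":{"steps":{"type":"array","items":{"type":"number","minimum":-1,"maximum":1}}},"required":["steps"]}

```bash
mkdir -p pics
python3 - <<'E'
from rig import bot
import cv2,numpy as np,pickle
s=bot.sense();print({k:np.round(v,3).tolist() for k,v in s.items()},bot.pinch_z)
d={}
for n in("top","side"):
    im,z=bot.capture(n);d[n]=(im,z,bot.camera_info(n));cv2.imwrite(f"pics/{n}.png",im[:,:,::-1])
    print(n,bot.camera_info(n))
print(bot.camera_info("wrist"))
pickle.dump(d,open("d.pkl","wb"))
E
```

```text
{'t': 0.0, 'joint_pos': [-1.361, 0.313, 1.498, -0.0, 1.331, -0.223], 'qvel': [-0.0, 0.001, -0.0, -0.001, 0.003, 0.0], 'joint_efforts': [0.002, -41.226, -25.974, -0.0, 0.004, 0.0], 'ee_pos': [220.101, -476.284, 201.511], 'tool_rot': [-3.14, -0.0, 0.433], 'contact_force': [0.183, -0.427, 0.131], 'wrist_torque': [-0.005, -0.025, 0.075], 'grasp_force': 0.0, 'grip_width': 0.995} 18.700000000000003
top {'camera_matrix': array([[451.62952506,   0.        , 313.50657625],
       [  0.        , 451.62952506, 197.78586556],
       [  0.        ,   0.        ,   1.        ]]), 'camera_from_world': array([[ 1.44645974e-02, -9.99857052e-01,  8.75510551e-03,
        -2.27534951e+01],
       [-9.98935385e-01, -1.48337531e-02, -4.36813033e-02,
         5.08975157e+02],
       [ 4.38049302e-02, -8.11395223e-03, -9.99007153e-01,
         9.43191098e+02],
       [ 0.00000000e+00,  0.00000000e+00,  0.00000000e+00,
         1.00000000e+00]])}
side {'camera_matrix': array([[435.81512895,   0.        , 318.8299425 ],
       [  0.        , 435.81512895, 196.78656817],
       [  0.        ,   0.        ,   1
[... 205 characters left out ...]
       [ 3.22873766e-01, -6.68084293e-01, -6.70384896e-01,
         8.30895121e+02],
       [ 0.00000000e+00,  0.00000000e+00,  0.00000000e+00,
         1.00000000e+00]])}
{'camera_matrix': array([[312.45763604,   0.        , 319.75648851],
       [  0.        , 312.45763604, 199.73524584],
       [  0.        ,   0.        ,   1.        ]]), 'T_tool_cam': array([[ 2.52024640e-04, -9.48222557e-01, -3.17606547e-01,
         8.08564082e+01],
       [ 9.99999966e-01,  2.16101074e-04,  1.48336735e-04,
         3.60139556e-01],
       [-7.20211221e-05, -3.17606573e-01,  9.48222579e-01,
        -1.71952724e+02],
       [ 0.00000000e+00,  0.00000000e+00,  0.00000000e+00,
         1.00000000e+00]])}
```

View pics/top.png

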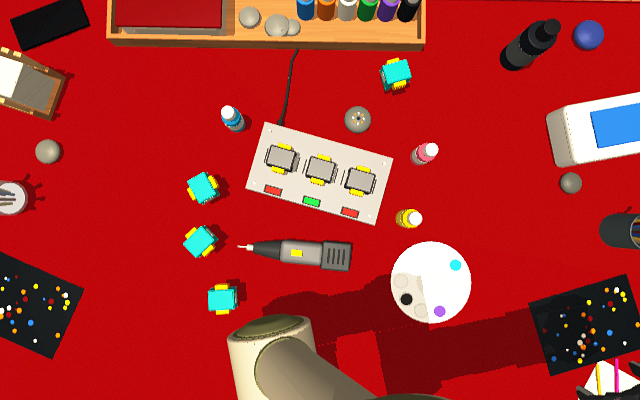

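View pics/side.png

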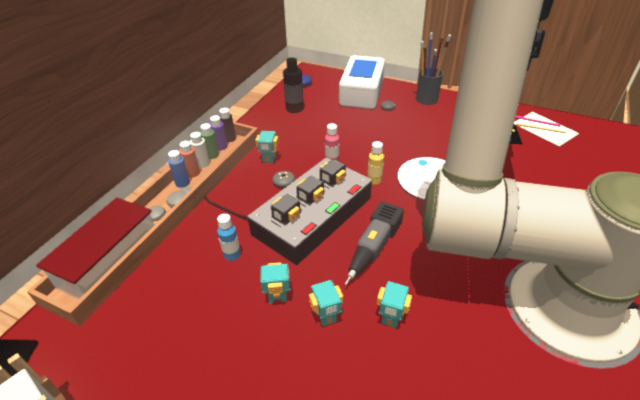

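```bash
cat > h.py <<'E'
import numpy as np,cv2
def ray(info,uv,z,T=None):
    K=info["camera_matrix"]
    T=np.linalg.inv(info["camera_from_world"]) if T is None else T
    d=T[:3,:3]@np.linalg.inv(K)@[uv[0],uv[1],1]
    return T[:3,3]+d*(z-T[2,3])/d[2]
def blobs(m,lo,hi=1e9):
    n,l,s,c=cv2.connectedComponentsWithStats(m.astype(np.uint8))
    return [(c[i],s[i,4],l==i) for i in range(1,n) if lo<s[i,4]<hi]
E
python3 - <<'E'
import pickle,numpy as np,cv2
from h import *
d=pickle.load(open("d.pkl","rb"));im,z,info=d["top"]
hsv=cv2.cvtColor(im,cv2.COLOR_RGB2HSV).astype(int);H,S,V=hsv[...,0],hsv[...,1],hsv[...,2]
roi=np.zeros(H.shape,bool);roi[120:230,240:400]=1
def depthpt(c,m):
    zz=np.median(z[m]);T=np.linalg.inv(info["camera_from_world"])
    p=np.linalg.inv(info["camera_matrix"])@[c[0],c[1],1]*zz
    return T[:3,:3]@p+T[:3,3]
for nm,m in [("green",(H>45)&(H<75)&(S>120)),("yellow",(H>20)&(H<34)&(S>120)&(V>90))]:
    for c,a,mm in blobs(m&roi,8): print(nm,c.round(1),a,ray(info,c,60 if nm=="green" else 90).round(1),depthpt(c,mm).round(1))
pl=(S<60)&(V>120)&roi
for c,a,mm in blobs(pl,60):
    k,_=cv2.findContours(mm.astype(np.uint8),0,2);r=cv2.minAreaRect(k[0]);b=cv2.boxPoints(r)
    h=60 if a>2000 else 96
    P=np.array([ray(info,q,h) for q in b]);print("grey",c.round(1),a,ray(info,r[0],h).round(1),depthpt(c,mm).round(1));print(P.round(1)[:,:2].tolist())
    e=[P[1]-P[0],P[2]-P[1]];print([(round(np.hypot(*q[:2]),1),round(np.degrees(np.arctan2(q[1],q[0])),1)) for q in e])
E
```

```text
green [310.9 201.2] 101 [500.2  -9.8  60. ] [500.1  -9.8  62.7]
yellow [283.9 145.8] 61 [606.2  44.4  90. ] [606.2  44.4  90.3]
yellow [323.4 157.1] 62 [585.3 -32.8  90. ] [585.3 -32.8  90.6]
yellow [363.  168.5] 63 [ 564.2 -110.2   90. ] [ 564.1 -110.1   90.9]
yellow [277.  169.5] 64 [559.7  57.1  90. ] [559.8  57.1  89.8]
yellow [316.7 180.8] 65 [539.  -20.3  90. ] [539.  -20.3  90.1]
yellow [356.1 192. ] 64 [518.2 -97.3  90. ] [518.2 -97.2  90.4]
yellow [397.7 218. ] 42 [ 469.1 -178.4   90. ] [ 469.2 -190.5   28.2]
grey [357.2 124.5] 202 [647.2 -97.   96. ] [ 664.7 -105.1   21.4]
[[657.6, -73.5], [658.3, -120.2], [636.8, -120.4], [636.1, -73.8]]
[(np.float64(46.6), np.float64(-89.1)), (np.float64(21.5), np.float64(-179.5))]
grey [319.4 172.2] 8032 [556.9 -25.5  60. ] [558.6 -26.   61.3]
[[524.5, 122.8], [660.7, 86.8], [589.6, -174.7], [454.0, -137.0]]
[(np.float64(140.9), np.float64(-14.8)), (np.float64(271.0), np.float64(-105.2))]
```

>>> {"fn": "step_arm", "kwargs": {"steps": [1,0,0,0,0,0,-1,1,0,0,0,0,0,-1,1,0,0,0,0,0,-1,1,0,0,0,0,0,-1,1,0,0,0,0,0,-1]}}

```text
t: 0.52
ee_pos: [220.1, -476.4, 201.8]
tool_rot: [-3.141, -0.0, 0.837]
contact_force: [0.0, -0.5, 0.8]
grip_width: 0.997
grasp_force: 0.0
```

>>> {"fn": "step_arm", "kwargs": {"steps": [1,0,0,0,0,0,-1,1,0,0,0,0,0,-1,1,0,0,0,0,0,-1,1,0,0,0,0,0,-1,1,0,0,0,0,0,-1]}}

```text
t: 0.93
ee_pos: [220.1, -476.4, 201.8]
tool_rot: [-3.141, -0.001, 1.237]
contact_force: [-0.1, 0.5, -0.5]
grip_width: 1.001
grasp_force: 0.0
```

>>> {"fn": "step_arm", "kwargs": {"steps": [1,0,0,0,0,0,-0.93,1,1,0.4,0,0,0,0,1,1,0.4,0,0,0,0,1,1,0.4,0,0,0,0,1,1,0.4,0,0,0,0]}}

```text
t: 1.35
ee_pos: [272.3, -406.7, 201.7]
tool_rot: [-3.141, -0.001, 1.307]
contact_force: [0.6, -0.6, 0.2]
grip_width: 1.001
grasp_force: 0.0
```

>>> {"fn": "step_arm", "kwargs": {"steps": [1,1,0.4,0,0,0,0,1,1,0.4,0,0,0,0,1,1,0.4,0,0,0,0,1,1,0.4,0,0,0,0,1,1,0.4,0,0,0,0]}}

```text
t: 1.77
ee_pos: [337.0, -320.5, 201.9]
tool_rot: [-3.141, -0.0, 1.307]
contact_force: [1.1, -0.6, -0.5]
grip_width: 1.0
grasp_force: 0.0
```

>>> {"fn": "step_arm", "kwargs": {"steps": [1,1,0.4,0,0,0,0,1,1,0.4,0,0,0,0,1,1,0.4,0,0,0,0,1,1,0.4,0,0,0,0,1,1,0.4,0,0,0,0]}}

```text
t: 2.18
ee_pos: [401.7, -234.4, 201.9]
tool_rot: [-3.141, -0.0, 1.307]
contact_force: [-0.3, -0.8, -0.2]
grip_width: 1.001
grasp_force: 0.0
```

>>> {"fn": "step_arm", "kwargs": {"steps": [1,1,0.4,0,0,0,0,1,1,0.4,0,0,0,0,1,1,0.4,0,0,0,0,1,1,0.4,0,0,0,0,1,1,0.4,0,0,0,0]}}

```text
t: 2.6
ee_pos: [466.4, -148.3, 201.8]
tool_rot: [-3.141, -0.0, 1.307]
contact_force: [-0.0, -0.6, 0.2]
grip_width: 0.996
grasp_force: 0.0
```

>>> {"fn": "step_arm", "kwargs": {"steps": [1,1,0.4,0,0,0,0,1,1,0.4,0,0,0,0,1,1,0.4,0,0,0,0,1,1,0.4,0,0,0,0,1,1,0.4,0,0,0,0]}}

```text
t: 3.02
ee_pos: [531.0, -62.2, 201.7]
tool_rot: [-3.141, -0.0, 1.307]
contact_force: [0.4, -0.2, -0.2]
grip_width: 1.0
grasp_force: 0.0
```

>>> {"fn": "step_arm", "kwargs": {"steps": [1,1,0.4,0,0,0,0,1,1,0.4,0,0,0,0,1,0.18,0.24,0,0,0,0,1,0,0,0,0,0,0,1,0,0,0,0,0,0]}}

```text
t: 3.43
ee_pos: [561.7, -27.0, 201.7]
tool_rot: [-3.141, 0.0, 1.307]
contact_force: [0.2, -0.1, 0.4]
grip_width: 1.001
grasp_force: 0.0
```

Run:
```python
from rig import bot
from h import *
from scipy.spatial.transform import Rotation as Ro
s=bot.sense();im,z=bot.capture("wrist");info=bot.camera_info("wrist")
cv2.imwrite("pics/w1.png",im[:,:,::-1])
T=np.eye(4);T[:3,:3]=Ro.from_euler("xyz",s["tool_rot"]).as_matrix();T[:3,3]=s["ee_pos"];T=T@info["T_tool_cam"]
print(s["ee_pos"],s["tool_rot"])
hsv=cv2.cvtColor(im,cv2.COLOR_RGB2HSV).astype(int);H,S,V=hsv[...,0],hsv[...,1],hsv[...,2]
for nm,m,h in [("green",(H>45)&(H<75)&(S>120),60),("yel",(H>18)&(H<34)&(S>120)&(V>90),90)]:
    for c,a,mm in blobs(m,60):
        p=np.linalg.inv(info["camera_matrix"])@[c[0],c[1],1]*np.median(z[mm])
        print(nm,c.round(1),a,ray(info,c,h,T).round(1),(T[:3,:3]@p+T[:3,3]).round(1))
```

```text
[561.70996161 -27.01928648 201.68991537] [-3.14069336e+00  3.39707127e-04  1.30728497e+00]
green [630.3 167.3] 509 [870.4 -98.9  60. ] [ 894.3 -111.4   33.9]
green [257.7 176.4] 384 [499.6  -9.1  60. ] [500.2  -8.6  62.3]
yel [19.6 44.3] 1021 [354.5 153.5  90. ] [333.1 163.1  63.3]
yel [292.8  94.5] 324 [560.   57.6  90. ] [560.1  57.6  90.7]
yel [347.6  94.3] 321 [605.5  45.6  90. ] [605.5  45.6  90.4]
yel [619.6 164.2] 75 [833.3 -79.   90. ] [ 900.9 -114.2   13.5]
yel [159.4 173. ] 279 [420.2  23.6  90. ] [396.3  19.6  48.3]
yel [294.8 182.1] 253 [539.5 -17.6  90. ] [539.5 -17.5  90.3]
yel [345.2 181.9] 239 [585.3 -29.8  90. ] [585.3 -29.8  89.8]
yel [553.9 249.4] 167 [ 772.2 -153.1   90. ] [ 786.1 -168.1   69.2]
yel [297. 257.] 247 [519.1 -94.1  90. ] [519.  -94.2  89.7]
yel [343.  255.7] 190 [ 564.8 -104.8   90. ] [ 564.7 -105.5   88.8]
yel [506.8 265.5] 317 [ 724.9 -159.6   90. ] [ 736.6 -176.9   66.6]
yel [287.1 322. ] 1434 [ 485.9 -168.5   90. ] [ 475.4 -192.3   59.3]
```

View pics/w1.png

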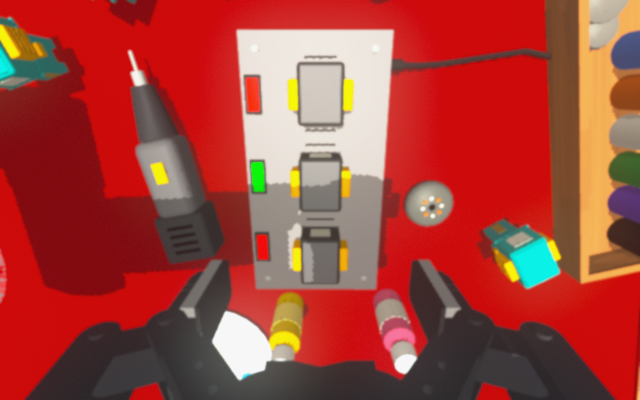

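The wrist view shows the green lamp at (258,176), and pack b's catches at (295,182) and (345,182). It agrees with the top view: bay b is at about (562, -25.5), yaw -15°. Descending.

>>> {"fn": "step_arm", "kwargs": {"steps": [1,0.08,0.01,1,0,0,0,1,0,0,1,0,0,0,1,0,0,1,0,0,0,1,0,0,1,0,0,0,1,0,0,0.8,0,0,0]}}

```text
t: 3.9
ee_pos: [561.7, -26.0, 104.8]
tool_rot: [-3.14, 0.0, 1.306]
contact_force: [-0.3, 0.3, -0.6]
grip_width: 0.999
grasp_force: 0.0
```

>>> {"fn": "step_arm", "kwargs": {"steps": [1,0,0,0.6,0,0,0,1,0,0,0.6,0,0,0,1,0,0,0.5,0,0,0,1,0,0,0.38,0,0,0,1,0,0,0,0,0,0]}}

```text
t: 4.32
ee_pos: [561.8, -25.4, 63.2]
tool_rot: [-3.139, 0.0, 1.306]
contact_force: [-0.1, 0.3, -0.2]
grip_width: 1.001
grasp_force: 0.0
```

>>> {"fn": "step_arm", "kwargs": {"steps": [0.6,0,0,0,0,0,0,0.5,0,0,0,0,0,0,0.4,0,0,0,0,0,0,0.35,0,0,0,0,0,0,0.3,0,0,0,0,0,0]}}

```text
t: 4.73
ee_pos: [562.8, -25.1, 64.9]
tool_rot: [3.141, 0.0, 1.307]
contact_force: [-0.4, 0.1, -0.0]
grip_width: 0.65
grasp_force: 0.0
```

>>> {"fn": "step_arm", "kwargs": {"steps": [0.2,0,0,0,0,0,0,0.1,0,0,0,0,0,0,0,0,0,0,0,0,0,-1,0,0,0,0,0,0,-1,0,0,0,0,0,0]}}

```text
t: 5.15
ee_pos: [564.3, -25.5, 66.3]
tool_rot: [3.137, -0.0, 1.307]
contact_force: [4.8, -0.7, 23.0]
grip_width: 0.35
grasp_force: 25.3
```

>>> {"fn": "step_arm", "kwargs": {"steps": [-1,0,0,0,0,0,0,-1,0,0,0,0,0,0,-1,0,0,0,0,0,0,-1,0,0,0,0,0,0,-1,0,0,0,0,0,0]}}

```text
t: 5.57
ee_pos: [565.8, -26.1, 66.9]
tool_rot: [3.133, 0.0, 1.307]
contact_force: [6.7, -1.9, 9.5]
grip_width: -0.001
grasp_force: 4.9
```

Run:
```python
from rig import bot
import cv2,numpy as np
im,z=bot.capture("side");w,_=bot.capture("wrist")
a=cv2.resize(im[130:270,220:400],(540,420));b=cv2.resize(w,(640,400))
cv2.imwrite("pics/s2.png",a[:,:,::-1])
print({k:np.round(v,2).tolist() for k,v in bot.sense().items()})
```

```text
{'t': 5.67, 'joint_pos': [-0.25, 0.53, 1.54, -0.0, 1.05, 0.01], 'qvel': [-0.0, 0.0, 0.0, 0.0, -0.0, -0.0], 'joint_efforts': [1.09, -41.83, -16.3, 0.13, 1.69, -0.0], 'ee_pos': [565.74, -26.11, 66.93], 'tool_rot': [3.13, 0.0, 1.31], 'contact_force': [5.97, -3.07, 10.45], 'wrist_torque': [-0.37, -1.1, -0.0], 'grasp_force': 4.76, 'grip_width': -0.0}
```

View pics/s2.png

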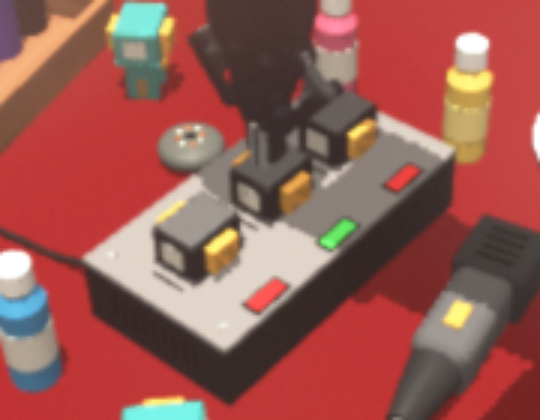

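The fingers have shut above pack b's head: in the crop the tips are at about (265,150), on top of the head. So the real tips are higher than assumed. I'll lift off and measure the tips by depth.

>>> {"fn": "step_arm", "kwargs": {"steps": [-1,0,0,-0.5,0,0,0,-1,0,0,-1,0,0,0,-1,0,0,-1,0,0,0,-1,0,0,-0.5,0,0,0,-1,0,0,0,0,0,0]}}

```text
t: 6.08
ee_pos: [563.6, -25.2, 126.7]
tool_rot: [3.138, -0.0, 1.307]
contact_force: [0.6, -0.8, 0.3]
grip_width: 0.001
grasp_force: 0.0
```

Run:
```python
from rig import bot
import cv2,numpy as np
s=bot.sense();print({k:np.round(v,2).tolist() for k,v in s.items()})
im,z=bot.capture("side");i=bot.camera_info("side")
w,wz=bot.capture("wrist")
cv2.imwrite("pics/s3.png",np.vstack([cv2.resize(im[60:260,180:420],(480,400)),cv2.resize(w[150:350,200:440],(240,200)).repeat(1,0) if 0 else np.hstack([cv2.resize(w,(320,200)),np.zeros((200,160,3),np.uint8)])])[:,:,::-1])
T=np.linalg.inv(i["camera_from_world"]);K=i["camera_matrix"]
v,u=np.mgrid[:400,:640];P=np.stack([(u-K[0,2])/K[0,0]*z,(v-K[1,2])/K[1,1]*z,z],-1)@T[:3,:3].T+T[:3,3]
np.save("P.npy",P)
x,y,_=s["ee_pos"]
m=(z>0)&(np.hypot(P[...,0]-x,P[...,1]-y)<45)
Q=P[m]
for a in range(55,260,8):
    q=Q[(Q[:,2]>=a)&(Q[:,2]<a+8)]
    if len(q): print(a,len(q),q.mean(0).round(0)[:2],np.ptp(q,0).round(0)[:2])
```

```text
{'t': 6.08, 'joint_pos': [-0.25, 0.46, 1.49, 0.0, 1.19, 0.01], 'qvel': [-0.0, 0.04, 0.05, 0.0, -0.04, -0.0], 'joint_efforts': [0.02, -46.72, -24.52, -0.0, 0.41, 0.0], 'ee_pos': [563.58, -25.21, 126.73], 'tool_rot': [3.14, -0.0, 1.31], 'contact_force': [0.56, -0.82, 0.26], 'wrist_torque': [-0.0, 0.02, 0.05], 'grasp_force': 0.0, 'grip_width': 0.0}
55 319 [550. -13.] [89. 85.]
63 51 [559.  -4.] [53. 50.]
71 73 [553.  -6.] [55. 47.]
79 83 [554.  -7.] [54. 48.]
87 167 [557. -16.] [57. 55.]
95 209 [562. -22.] [49. 52.]
151 5 [561. -17.] [ 8. 10.]
159 29 [562. -16.] [29. 13.]
167 37 [562. -17.] [29. 15.]
175 45 [561. -17.] [30. 15.]
183 38 [562. -16.] [26. 12.]
191 30 [566. -15.] [29.  9.]
199 73 [563. -15.] [67. 26.]
207 111 [564. -16.] [81. 31.]
215 93 [565. -16.] [89. 37.]
223 103 [571. -15.] [81. 35.]
231 84 [571. -14.] [83. 36.]
239 96 [560. -12.] [85. 30.]
247 94 [559. -10.] [83. 29.]
255 163 [558. -11.] [85. 25.]
```

View pics/s3.png

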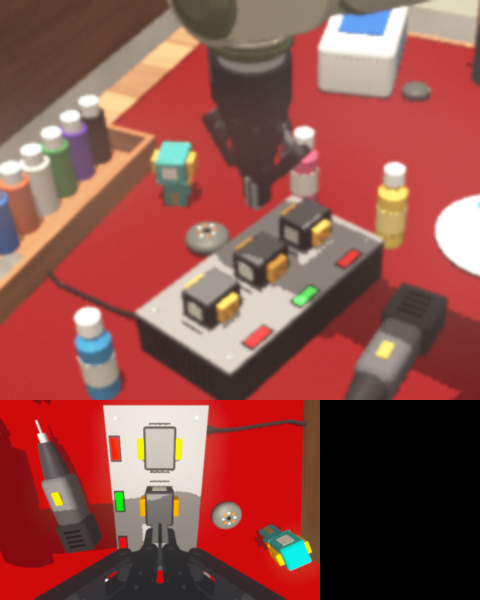

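Depth puts the shut tips at z≈156 with the reported TCP at 127. The tips are therefore about 29 mm behind the reported TCP, with no lateral error. That fits the earlier contact at the 96 mm head top. I'll open and go about 30 mm lower.

>>> {"fn": "step_arm", "kwargs": {"steps": [1,0,0,0,0,0,0,1,0,0,0,0,0,0,1,0,0,0,0,0,0,1,0,0,0,0,0,0,1,0,0,0,0,0,0]}}

```text
t: 6.6
ee_pos: [562.5, -25.0, 124.2]
tool_rot: [-3.141, -0.0, 1.307]
contact_force: [-0.7, 0.5, -0.5]
grip_width: 0.709
grasp_force: 0.0
```

>>> {"fn": "step_arm", "kwargs": {"steps": [1,0,0,0,0,0,0,1,0,0,0,0,0,0,1,0,0,0,0,0,0,1,0,0,0,0,0,0,1,0,0,0,0,0,0]}}

```text
t: 7.02
ee_pos: [562.7, -25.0, 124.5]
tool_rot: [3.142, -0.0, 1.307]
contact_force: [-0.2, -0.9, 0.1]
grip_width: 1.004
grasp_force: 0.0
```

Run:
```python
from rig import bot
from h import *
from scipy.spatial.transform import Rotation as Ro
s=bot.sense();print({k:np.round(s[k],2).tolist() for k in("ee_pos","tool_rot","grip_width","contact_force")})
T=np.linalg.inv(np.eye(4))
im,z=bot.capture("side");i=bot.camera_info("side")
T=np.linalg.inv(i["camera_from_world"]);K=i["camera_matrix"]
v,u=np.mgrid[:400,:640];P=np.stack([(u-K[0,2])/K[0,0]*z,(v-K[1,2])/K[1,1]*z,z],-1)@T[:3,:3].T+T[:3,3]
R=Ro.from_euler("xyz",s["tool_rot"]).as_matrix();L=(P-s["ee_pos"])@R
m=(z>0)&(abs(L[...,0])<25)&(abs(L[...,1])<70)&(P[...,2]>110);Q=L[m]
for a in range(0,-90,-6):
    q=Q[(Q[:,2]<=a)&(Q[:,2]>a-6)]
    for sg in(-1,1):
        r=q[q[:,1]*sg>0]
        if len(r): print(a,sg,len(r),"x",r[:,0].min().round(),r[:,0].max().round(),"y",r[:,1].min().round(),r[:,1].max().round())
# packs
hsv=cv2.cvtColor(bot.capture("top")[0],cv2.COLOR_RGB2HSV).astype(int)
```

```text
{'ee_pos': [562.68, -25.03, 124.5], 'tool_rot': [3.14, -0.0, 1.31], 'grip_width': 1.0, 'contact_force': [-0.22, -0.88, 0.09]}
-36 -1 1 x 7.0 7.0 y -47.0 -47.0
-36 1 1 x -1.0 -1.0 y 46.0 46.0
-42 -1 8 x 4.0 12.0 y -53.0 -42.0
-42 1 16 x -7.0 12.0 y 42.0 48.0
-48 -1 20 x -5.0 12.0 y -56.0 -43.0
-48 1 27 x -11.0 12.0 y 43.0 58.0
-54 -1 24 x -8.0 13.0 y -57.0 -44.0
-54 1 23 x -9.0 12.0 y 43.0 57.0
-60 -1 26 x -7.0 13.0 y -56.0 -44.0
-60 1 27 x -9.0 13.0 y 43.0 57.0
-66 -1 29 x -6.0 12.0 y -57.0 -43.0
-66 1 24 x -8.0 13.0 y 43.0 57.0
-72 -1 15 x -2.0 13.0 y -55.0 -44.0
-72 1 25 x -9.0 12.0 y 42.0 56.0
-78 -1 12 x 4.0 13.0 y -56.0 -44.0
-78 1 23 x -9.0 13.0 y 43.0 65.0
-84 -1 25 x -7.0 16.0 y -67.0 -40.0
-84 1 26 x -8.0 16.0 y 43.0 69.0
```

>>> {"fn": "step_arm", "kwargs": {"steps": [1,0,0,1,0,0,0,1,0,0,1,0,0,0,1,0,0,1,0,0,0,1,0,0,0.8,0,0,0,1,0,0,0.4,0,0,0]}}

```text
t: 7.53
ee_pos: [561.7, -24.8, 38.5]
tool_rot: [-3.139, 0.0, 1.307]
contact_force: [0.5, -0.7, 0.4]
grip_width: 0.998
grasp_force: 0.0
```

>>> {"fn": "step_arm", "kwargs": {"steps": [1,0,0,0.3,0,0,0,1,0,0,0,0,0,0,1,0,0,0,0,0,0,0.6,0,0,0,0,0,0,0.5,0,0,0,0,0,0]}}

```text
t: 7.95
ee_pos: [563.1, -25.2, 35.3]
tool_rot: [3.14, -0.0, 1.307]
contact_force: [-0.5, -0.7, 0.0]
grip_width: 0.755
grasp_force: 0.0
```

>>> {"fn": "step_arm", "kwargs": {"steps": [0.4,0,0,0,0,0,0,0.35,0,0,0,0,0,0,0.3,0,0,0,0,0,0,0.25,0,0,0,0,0,0,0.2,0,0,0,0,0,0]}}

```text
t: 8.37
ee_pos: [563.1, -25.2, 35.1]
tool_rot: [3.14, -0.0, 1.307]
contact_force: [-0.6, 0.6, 5.3]
grip_width: 0.602
grasp_force: 4.6
```

>>> {"fn": "step_arm", "kwargs": {"steps": [0.1,0,0,0,0,0,0,0,0,0,0,0,0,0,-1,0,0,0,0,0,0,-1,0,0,0,0,0,0,-1,0,0,0,0,0,0]}}

```text
t: 8.78
ee_pos: [563.3, -25.1, 36.8]
tool_rot: [3.14, 0.0, 1.307]
contact_force: [-7.4, 1.4, 20.7]
grip_width: 0.457
grasp_force: 61.6
```

>>> {"fn": "step_arm", "kwargs": {"steps": [-1,0,0,0,0,0,0,-1,0,0,0,0,0,0,-1,0,0,0,0,0,0,-1,0,0,0,0,0,0,-1,0,0,0,0,0,0]}}

```text
t: 9.2
ee_pos: [563.3, -25.1, 36.8]
tool_rot: [3.14, 0.0, 1.307]
contact_force: [-7.1, 1.1, 21.6]
grip_width: 0.457
grasp_force: 61.6
```

Run:
```python
from rig import bot
import cv2,numpy as np
im,z=bot.capture("side");w,_=bot.capture("wrist")
cv2.imwrite("pics/s4.png",np.vstack([cv2.resize(im[130:250,240:390],(600,480),interpolation=cv2.INTER_CUBIC)])[:,:,::-1])
```

```text
(no output)
```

View pics/s4.png

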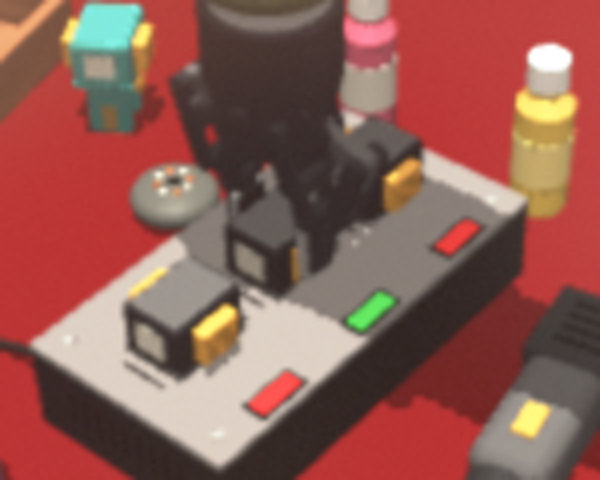

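The finger now covers the near catch at (300,260) and the pack is pinched at 61 N. Lifting gently.

>>> {"fn": "step_arm", "kwargs": {"steps": [-1,0,0,-0.2,0,0,0,-1,0,0,-0.2,0,0,0,-1,0,0,-0.2,0,0,0,-1,0,0,-0.2,0,0,0,-1,0,0,-0.2,0,0,0]}}

```text
t: 9.72
ee_pos: [562.5, -25.0, 54.6]
tool_rot: [-3.141, 0.0, 1.307]
contact_force: [-0.2, -0.0, -2.5]
grip_width: 0.458
grasp_force: 61.1
```

Wrist force is -2.5 N, which matches a free pack's weight. Continuing the lift.

>>> {"fn": "step_arm", "kwargs": {"steps": [-1,0,0,-0.4,0,0,0,-1,0,0,-0.4,0,0,0,-1,0,0,-0.4,0,0,0,-1,0,0,-0.4,0,0,0,-1,0,0,-0.4,0,0,0]}}

```text
t: 10.13
ee_pos: [562.8, -25.1, 95.5]
tool_rot: [3.141, -0.0, 1.307]
contact_force: [-0.1, -0.0, -2.3]
grip_width: 0.46
grasp_force: 61.1
```

>>> {"fn": "step_arm", "kwargs": {"steps": [-1,0,0,-0.5,0,0,0,-1,0,0,-0.5,0,0,0,-1,0,0,-0.4,0,0,0,-1,0,0,-0.4,0,0,0,-1,0,0,-0.2,0,0,0]}}

```text
t: 10.55
ee_pos: [563.0, -25.1, 135.9]
tool_rot: [3.14, -0.0, 1.307]
contact_force: [0.0, -0.1, -1.9]
grip_width: 0.459
grasp_force: 61.1
```

>>> {"fn": "step_arm", "kwargs": {"steps": [-1,0,0,0,0,0,0,-1,0,0,0,0,0,0,-1,0,0,0,0,0,0,-1,0,0,0,0,0,0,-1,0,0,0,0,0,0]}}

```text
t: 10.97
ee_pos: [562.5, -25.0, 134.1]
tool_rot: [-3.141, 0.0, 1.307]
contact_force: [0.2, 0.6, -2.3]
grip_width: 0.457
grasp_force: 61.1
```

Run:
```python
from rig import bot
import cv2,numpy as np
im,z=bot.capture("side")
cv2.imwrite("pics/s5.png",cv2.resize(im[90:250,220:420],(600,480),interpolation=cv2.INTER_CUBIC)[:,:,::-1])
s=bot.sense();print({k:np.round(s[k],3).tolist() for k in("t","ee_pos","tool_rot","grip_width","grasp_force","contact_force","qvel")})
```

```text
{'t': 11.017, 'ee_pos': [562.531, -25.002, 134.135], 'tool_rot': [-3.141, 0.0, 1.307], 'grip_width': 0.46, 'grasp_force': 61.141, 'contact_force': [-0.309, -0.012, -1.824], 'qvel': [-0.002, -0.002, -0.003, -0.001, 0.0, 0.001]}
```

View pics/s5.png

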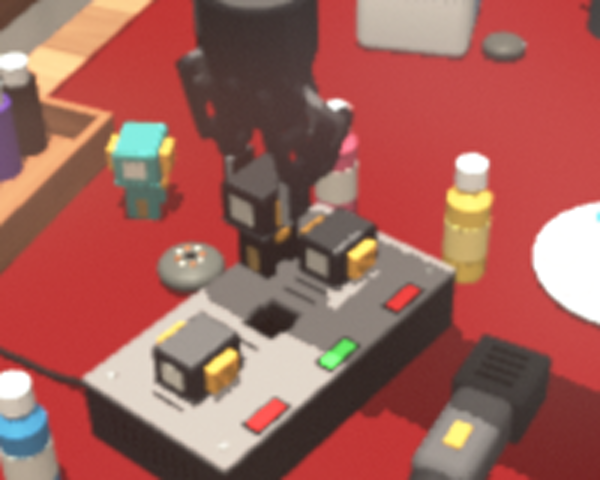

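The pack is upright at (260,215), its bay is empty at (272,320), and both red-lamp packs are in place. Handing in.

```bash
python3 -c "
from rig import bot
print(bot.sign_off())"
```

```text
the job is handed in; nothing more can be done
None
```

I handed the job in with the green-lamp pack (bay b) held upright and still by its pinched catches, its foot about 57 mm above the charger's top; the red-lamp packs looked unmoved in the last image, and on the first try the fingers shut on top of pack b's head before I corrected the height.

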